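# Gauge two bushing sleeves and sort them

## Robot

A 6-joint arm with a two-finger parallel gripper is mounted at the origin on the work surface. World frame = base frame: x ahead of the robot, y to its left, z up, the work surface at z = 0. Lengths are in m, angles in rad, forces in N, time in s.
With the tool pointing down it reaches from about 0.375 to 0.9 m from the base axis. Payload 3.1 kg.
Tool frame: the origin (TCP) lies between the finger pads; the fingertips stand 22 mm ahead of it and the grasp point (between the pads) lies 3 mm ahead of it; z points along the fingers, y is the line along which they close (so a half turn about z gives the same grasp; the last joint's range is limited). The gripper opens to 87 mm and grips with 3 to 60 N. Pads are 19 mm wide; open, the fingers measure 117 mm over their backs; the gripper's body (75 mm by 190 mm) begins 51 mm behind the grasp point.
Start: joints at [1.083, 0.527, 1.433, -0, 1.181, -0.178], TCP at [0.19, 0.595, 0.208] pointing down, gripper open.
Joint ranges: [-3.08, 3.08], [-0.75, 2.2], [0.22, 2.44], [-1.43, 4.57], [0, 2.65], [-2.85, 2.85]. Speed limits (rad/s): [2.79, 2.79, 3.14, 3.14, 3.14, 3.14].

## Interface

Orientations are given as a unit quaternion [x, y, z, w].
In Python, from rig import robot gives the robot as it stands.
- The arm moves only by the tool move_arm, never from a script. Its argument "series" is text: rows parted by semicolons, each of 6 numbers parted by spaces: the shift along the tool's x, y, z in mm, then the turn, a rotation vector about the tool's x, y, z in degrees. In form: dx dy dz ax ay az; .... A call has 1 to 8 rows; each row is the pose to reach, as a shift and turn from the pose commanded when the call began, along the tool's axes at that moment; what a row does not reach only later rows make up. A row lasts 1/12 s, in which the tool goes at most 41.7 mm and 7.16 degrees, less where a joint would pass 70% of its speed; a pose out of reach is approached as far as the arm can. A call with a gripper value outside its range is refused whole. "jaw" is the opening, from 0 (shut) to 1 (fully open), set as the call begins (left out, the last holds). The fingers move at their own pace and stop on an object; "newtons" is the grip in N (left out, the last holds). Time passes only in rows, so rows that repeat a pose let the fingers close. It gives the time, the measured TCP pose, the force, the opening and the grip force at its end, in the units of the state.
- robot.get_obs(): the state, without advancing time (a new reading comes with each control period).
- robot.camera(name): name is "scene" or "side" or "wrist"; returns a dict with "img" (400x640x3 uint8, red, green, blue), "mtx" (3x3 intrinsics, pixels), "world_to_cam" (4x4, takes a point from world to camera coordinates). Camera axes: x right, y down, z forward; pixel columns grow to the right and rows downward; lengths in m; the calibration is good to about 2 mm. A picture is of the moment at which its call begins. There is no depth.
- robot.hand_in(): hands the job in; it is judged then, once.
Trained networks look in a picture, given as the dict that the camera call returned (one of the last four; its "shot" number tells which), for a name from the list of things; names that differ only in an ending like _2 or _b are one class to them, and where a whole thing is asked for, a point or a joint stands for the part that bears it (a point fixed in the world has none). Each returns a list of dicts, best first, with "p" (0 to 1); they miss things now and then, are a little off and sometimes report something else, mostly with a low value. They report only what shows in the picture. A call takes as long as a camera call. They do not tell look-alikes from the thing itself.
- robot.search_frame(picture, thing): "xyz" ([x, y, z] in m, in world coordinates, good to about 4 mm: the middle of the surface that is visible of it).
- robot.tip_of(picture, thing): "xyz" ([x, y, z] in m, in world coordinates, good to about 4 mm: a listed point, or the origin of a listed thing).
The state is a dict: "time": time; "q": joint angles; "joint_velocities": joint speeds; "joint_torque": joint torques, N m; "position": TCP position; "tool_rot": TCP orientation; "ft_force": force on the tool from outside, world axes, zero at the start; "moment": the same for the moment, N m; "grip_width": finger opening in m; "grip_force": force on a finger pad.
Only numpy, scipy, OpenCV 4.12 (cv2) and the standard library are available. Lean on these libraries where they do the work, as an engineer would, in place of code of your own. Each camera call takes 0.05 s, during which the arm holds its last target. There are 200 camera calls.

## Task

Check the two brass sleeves on the pin gauge, one after the other: slide the sleeve down over the upright pin without forcing it. If it goes all the way down and pushes the blue spring collar to its stop, it passes: take it off and stand it upright in the green tray; if it stops part-way, it fails: take it off and stand it upright in the red tray. Put each sleeve in its tray before you gauge the next, and leave the other things on the bench where they are.

Things in the scene. Friction and masses are not known exactly. Their poses are not given: they have to be found in the camera images.
- sleeve_1: One upright brass tube, outer diameter 36 mm, 40 mm tall, bore 22 mm at both ends, about 0.2 kg. The two look alike; one is bored through at 22 mm, the other has a narrow ridge half-way down the bore, so the gauge pin enters it only 17 mm: find out on the gauge. Origin: centre of its underside, z up its axis
- sleeve_2: Other upright brass tube, outer diameter 36 mm, 40 mm tall, bore 22 mm at both ends, about 0.2 kg. The two look alike; one is bored through at 22 mm, the other has a narrow ridge half-way down the bore, so the gauge pin enters it only 17 mm: find out on the gauge. Origin: centre of its underside, z up its axis
- gauge: pin gauge, fixed: steel plate 100 x 100 x 12 mm, housing of 56 mm diameter up to z 22 mm, upright steel pin of 20 mm diameter up to z 66 mm (top 4 mm chamfered to 16 mm), blue spring collar round the pin. A sleeve that fits has its underside at z 32 mm on meeting the collar, 24 mm fully home; one that does not fit stops at 49 mm. Origin: centre of the plate's underside, z up the pin
- pin_tip (a point): centre of the pin's top face, 66 mm above the bench
- gauge_collar (a joint): blue collar (44 mm diameter, 12 mm thick) around the pin: 0 = up (its top 32 mm above the bench), 0.008 m = pressed down to its stop; the spring pushes back with 2 N at the top and 8 N at the stop
- green_tray: green open tray, 110 x 110 mm, 22 mm high, walls and floor 4 mm, for sleeves that pass; fixed to the bench. Origin: centre of its underside; x and y along its sides, z up
- red_tray: red open tray, 110 x 110 mm, 22 mm high, walls and floor 4 mm, for sleeves that fail; fixed to the bench. Origin: centre of its underside; x and y along its sides, z up
- puck_1: bystander: black specimen mount, 29 mm diameter, 18 mm high; origin: centre of underside
- puck_2: bystander: black specimen mount, 29 mm diameter, 18 mm high; origin: centre of underside
- ref_block: bystander: steel hardness reference disc, 64 mm diameter, 14 mm high; origin: centre of underside
- jar: bystander: amber glass jar, 56 mm diameter, 65 mm high; origin: centre of underside
- screwdriver: bystander: orange screwdriver, 170 mm long, lying along its x
- mug: bystander: blue mug, 80 mm diameter, 90 mm high, handle at its +y; origin: centre of underside
- mouse: bystander: grey computer mouse, 100 x 60 x 30 mm; origin: centre of underside
Not all that is in view belongs to the job. Leave any purple look-alike of the sleeve_2 alone. What is shaped like the sleeve_1 but purple is not meant.

How it is judged:
On the way, in this order (a step that is already met when the one before it is completed fails the run):
1. the first sleeve is gauged: pushed down the pin until the collar is at its stop (6.5 mm of 8 or more), or, if it does not fit, until it stops part-way (within 3.5 mm) (((value of joint gauge_collar above 0.0065 m and z of sleeve_1 in the frame of gauge below 0.029 m and horizontal distance between sleeve_1 and pin_tip below 0.004 m) or (z of sleeve_2 in the frame of gauge between 0.04 and 0.0525 m and horizontal distance between sleeve_2 and pin_tip below 0.004 m and angle between sleeve_2's own z axis and vertical below 0.12 rad))), for 0.1 s.
2. with the first sleeve standing in its tray, the other is gauged in the same way ((((x of sleeve_1 in the frame of green_tray between -0.037 and 0.037 m and y of sleeve_1 in the frame of green_tray between -0.037 and 0.037 m and z of sleeve_1 in the frame of green_tray between -0.002 and 0.01 m and angle between sleeve_1's own z axis and vertical below 0.15 rad and linear speed of sleeve_1 below 0.02 m/s) and (z of sleeve_2 in the frame of gauge between 0.04 and 0.0525 m and horizontal distance between sleeve_2 and pin_tip below 0.004 m and angle between sleeve_2's own z axis and vertical below 0.12 rad)) or ((x of sleeve_2 in the frame of red_tray between -0.037 and 0.037 m and y of sleeve_2 in the frame of red_tray between -0.037 and 0.037 m and z of sleeve_2 in the frame of red_tray between -0.002 and 0.01 m and angle between sleeve_2's own z axis and vertical below 0.15 rad and linear speed of sleeve_2 below 0.02 m/s) and (value of joint gauge_collar above 0.0065 m and z of sleeve_1 in the frame of gauge below 0.029 m and horizontal distance between sleeve_1 and pin_tip below 0.004 m)))), for 0.1 s.
At the end, for the whole second after the job is handed in: The sleeve that fits (sleeve_1) stands at rest on the floor of the green tray, and the one that does not (sleeve_2) on the floor of the red tray, both within 37 mm of the tray's centre along each side and upright within 0.15 rad (x of sleeve_1 in the frame of green_tray between -0.037 and 0.037 m and y of sleeve_1 in the frame of green_tray between -0.037 and 0.037 m and z of sleeve_1 in the frame of green_tray between -0.002 and 0.01 m and angle between each of sleeve_1, sleeve_2's own z axis and vertical below 0.15 rad and linear speed of each of sleeve_1, sleeve_2 below 0.02 m/s and x of sleeve_2 in the frame of red_tray between -0.037 and 0.037 m and y of sleeve_2 in the frame of red_tray between -0.037 and 0.037 m and z of sleeve_2 in the frame of red_tray between -0.002 and 0.01 m); the robot touches nothing.
It fails at once if a sleeve is forced onto the gauge with more than 70 N (contact force between any of sleeve_1, sleeve_2 and gauge above 70 N).
It fails at once if another thing on the bench is shifted by more than 20 mm (distance of any of puck_1, puck_2, ref_block, jar, screwdriver, mug, mouse from where it was at the start of the episode above 0.02 m).
It also fails if it takes over 69 s, if anything falls off the work surface, if the arm or the gripper's body presses on something with over 40 N, if the wrist force passes 120 N, or if a joint passes its speed limit or range.

## Working session

There is one attempt and no reset: what is moved stays moved. The work goes in short steps, Python scripts to look and compute and a tool call to move; the robot and the scene stay as the last step left them, time stands still between calls to the robot, and variables do not carry over. Pictures are saved under pics/ and viewed, at most 10 in all, crops included, and the job is handed in when it is done.

Besides the shell and the picture viewer there is one more tool, called after ">>>" by a JSON object that holds its "method" and its "body". move_arm: Moves the arm, as the interface text tells. Its arguments: {"type":"object","properties":{"series":{"type":"string"},"jaw":{"type":"number"},"newtons":{"type":"number"}},"required":["series"]}

```bash
mkdir -p pics; cat > h.py <<'E'
import numpy as np, cv2
from rig import robot
from scipy.spatial.transform import Rotation as R
def shot(n,f=None):
    p=robot.camera(n)
    if f: cv2.imwrite('pics/'+f,cv2.cvtColor(p['img'],cv2.COLOR_RGB2BGR))
    return p
def proj(p,X):
    c=p['world_to_cam']@np.append(X,1); u=p['mtx']@c[:3]; return u[:2]/u[2]
def ray(p,uv,z):
    T=np.linalg.inv(p['world_to_cam']); d=T[:3,:3]@np.linalg.solve(p['mtx'],[uv[0],uv[1],1]); o=T[:3,3]
    return o+d*(z-o[2])/d[2]
def tool(X):  # world target -> shift in tool axes, mm
    o=robot.get_obs(); return R.from_quat(o['tool_rot']).inv().apply(np.array(X)-o['position'])*1000
E
python3 - <<'E'
from h import *
a=shot('scene','s.png'); b=shot('side','d.png')
for n,p in(('scene',a),('side',b)):
  for t in['sleeve_1','gauge','pin_tip','green_tray','red_tray','jar','mug','mouse','screwdriver','puck_1','ref_block']:
    for r in robot.tip_of(p,t)[:3]: print(n,t,np.round(r['xyz'],3),round(r['p'],2),proj(p,r['xyz']).round())
o=robot.get_obs();print(o['position'],R.from_quat(o['tool_rot']).as_matrix().round(3),o['time'])
cv2.imwrite('pics/both.png',cv2.resize(cv2.cvtColor(np.vstack([a['img'],b['img']]),cv2.COLOR_RGB2BGR),(480,600)))
E
```

```text
scene sleeve_1 [0.645 0.162 0.004] 0.66 [367. 201.]
scene sleeve_1 [ 0.541 -0.04   0.002] 0.64 [294. 195.]
scene sleeve_1 [ 0.424  0.107 -0.001] 0.63 [323. 155.]
scene gauge [ 0.618 -0.277 -0.   ] 0.8 [228. 241.]
scene pin_tip [ 0.616 -0.284  0.066] 0.74 [221. 230.]
scene green_tray [ 0.46  -0.245  0.   ] 0.61 [224. 196.]
scene red_tray [ 0.537 -0.038  0.   ] 0.71 [294. 194.]
scene jar [ 0.636 -0.415  0.002] 0.75 [182. 262.]
scene mug [ 0.465  0.455 -0.   ] 0.57 [420. 135.]
scene mouse [0.756 0.108 0.   ] 0.87 [367. 236.]
scene mouse [0.515 0.082 0.002] 0.73 [327. 177.]
scene screwdriver [0.675 0.368 0.002] 0.61 [429. 188.]
scene puck_1 [0.61  0.089 0.004] 0.64 [341. 199.]
scene puck_1 [0.512 0.083 0.004] 0.57 [327. 176.]
scene ref_block [ 0.446 -0.394 -0.002] 0.81 [176. 208.]
scene ref_block [0.755 0.111 0.002] 0.55 [368. 235.]
scene ref_block [0.612 0.086 0.004] 0.25 [340. 200.]
side sleeve_1 [ 0.428  0.105 -0.004] 0.81 [378. 248.]
side sleeve_1 [ 0.435  0.184 -0.002] 0.8 [373. 273.]
side sleeve_1 [ 0.644  0.157 -0.002] 0.64 [296. 253.]
side gauge [ 0.62  -0.279  0.001] 0.57 [330. 146.]
side pin_tip [ 0.618 -0.276  0.07 ] 0.98 [330. 130.]
side green_tray [ 0.459 -0.241 -0.003] 0.59 [377. 159.]
side red_tray [ 0.542 -0.032  0.003] 0.73 [343. 204.]
side jar [ 0.64  -0.42   0.001] 0.8 [331. 119.]
side jar [ 0.618 -0.274  0.065] 0.6 [331. 132.]
side mug [ 0.46   0.454 -0.002] 0.93 [350. 377.]
side mouse [ 0.752  0.104 -0.002] 0.68 [262. 233.]
side screwdriver [0.678 0.37  0.002] 0.59 [263. 325.]
side puck_1 [ 0.516  0.08  -0.002] 0.59 [347. 237.]
side puck_1 [0.605 0.088 0.002] 0.53 [315. 234.]
side ref_block [ 0.446 -0.39   0.004] 0.55 [385. 129.]
[0.18991508 0.59542803 0.20784235] [[-0.953  0.304 -0.   ]
 [ 0.304  0.953  0.   ]
 [ 0.     0.    -1.   ]] 1.2
```

View pics/s.png

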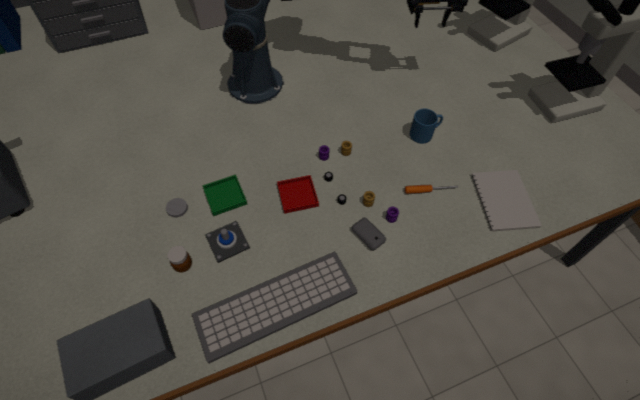

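View pics/d.png

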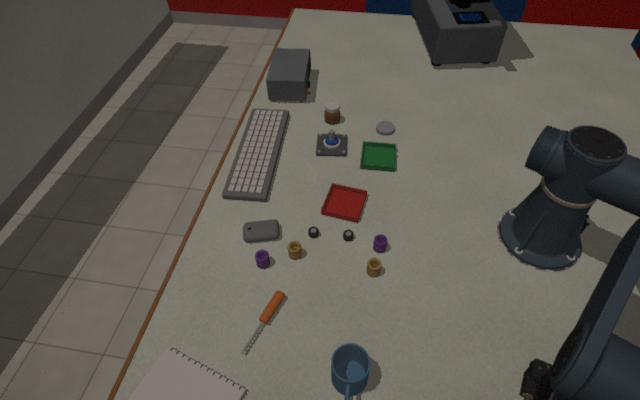

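Things that could be taken for a brass sleeve, in the scene picture: brass (346,148), brass (369,199), purple (324,153) and purple (392,214). The targets are the two brass ones, A at about (0.435, 0.184) and B at about (0.645, 0.160). I'll start with A and go above it for a close look.

>>> {"method": "move_arm", "body": {"series": "-358 -317 30 0 0 -18;-358 -317 30 0 0 -18;-358 -317 30 0 0 -18;-358 -317 30 0 0 -18;-358 -317 30 0 0 -18;-358 -317 30 0 0 -18;-358 -317 30 0 0 -18;-358 -317 30 0 0 -18", "jaw": 0.75, "newtons": 25}}

```text
time: 1.87
position: [0.36, 0.3096, 0.1873]
tool_rot: [-0.003, 1.0, 0.0, 0.0]
ft_force: [1.3, 0.7, -0.7]
grip_width: 0.0651
grip_force: 0.0
```

```bash
python3 - <<'E'
from h import *
print(tool([.435,.184,.18]), robot.get_obs()['position'],R.from_quat(robot.get_obs()['tool_rot']).as_matrix().round(3))
E
```

```text
[ -74.24291483 -126.0769928     7.30966532] [0.36001752 0.30963899 0.18730215] [[-1.    -0.006  0.001]
 [-0.006  1.     0.   ]
 [-0.001  0.    -1.   ]]
```

>>> {"method": "move_arm", "body": {"series": "-74 -126 7 0 0 0;-74 -126 7 0 0 0;-74 -126 7 0 0 0;-74 -126 7 0 0 0;-74 -126 7 0 0 0;-74 -126 7 0 0 0"}}

```text
time: 2.37
position: [0.4346, 0.1847, 0.1801]
tool_rot: [-0.001, 1.0, 0.0, -0.0]
ft_force: [-0.4, 0.8, 1.1]
grip_width: 0.0654
grip_force: 0.0
```

```bash
cat > look.py <<'E'
from h import *
import sys
def brass(p,z,lo=(12,90,60),hi=(28,255,255)):
    m=cv2.inRange(cv2.cvtColor(p['img'],cv2.COLOR_RGB2HSV),lo,hi)
    n,l,s,c=cv2.connectedComponentsWithStats(m)
    for i in range(1,n):
        if s[i,4]>40: print('brass',s[i],c[i].round(1))
if __name__=='__main__':
    p=shot('wrist',sys.argv[1]); print('tcp',robot.get_obs()['position'])
    for t in sys.argv[2:]:
        for r in robot.tip_of(p,t)[:4]: print(t,np.round(r['xyz'],4),round(r['p'],2),proj(p,r['xyz']).round())
    brass(p,.04)
E
python3 look.py w1.png sleeve_1
```

```text
tcp [0.43367665 0.18559324 0.18010939]
sleeve_1 [ 0.4366  0.1779 -0.0042] 0.66 [314. 177.]
sleeve_1 [ 0.5128  0.0855 -0.001 ] 0.65 [238. 239.]
sleeve_1 [ 0.6466  0.16   -0.0026] 0.59 [301. 331.]
sleeve_1 [ 0.4248  0.1081 -0.0019] 0.57 [252. 167.]
brass [302 162  34  40 826] [318.4 182.3]
brass [175 262  11  53 198] [178.4 288.7]
brass [458 262  11  53 206] [464.7 288.5]
brass [296 328  17   8  41] [303.3 331. ]
```

View pics/w1.png

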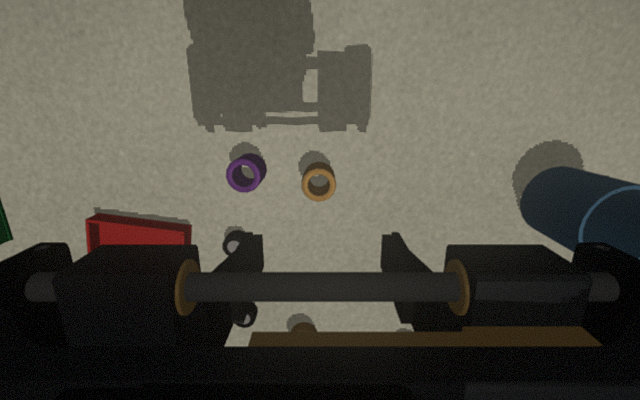

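Brass sleeve A shows its top ring at about (319,184), and the purple look-alike is to its left at (245,174). The choice is confirmed.

```bash
python3 - <<'E'
from h import *
p=shot('wrist'); im=p['img']
def circ(X,r,n=36):
    return np.array([proj(p,[X[0]+r*np.cos(a),X[1]+r*np.sin(a),X[2]]) for a in np.linspace(0,2*np.pi,n)])
X=ray(p,(319,184),.04); print(X, circ(X,.018).min(0),circ(X,.018).max(0)); print(np.linalg.inv(p['world_to_cam'])[:3,3])
print(tool([X[0],X[1],.031]))
c=cv2.resize(cv2.cvtColor(im[140:230,270:370],cv2.COLOR_RGB2BGR),None,fx=6,fy=6,interpolation=cv2.INTER_CUBIC)
cv2.polylines(c,[((circ(X,.018)-[270,140]+.5)*6).astype(np.int32)],1,(255,0,0));cv2.polylines(c,[((circ(X,.011)-[270,140]+.5)*6).astype(np.int32)],1,(0,255,0))
cv2.imwrite('pics/c1.png',c)
E
```

```text
[0.43292862 0.1852332  0.04      ] [301.29253621 166.56147418] [336.70808116 200.9643273 ]
[0.35577464 0.18713443 0.35670446]
[ 2.20924913e-02 -1.33499862e+00  1.49123097e+02]
```

View pics/c1.png

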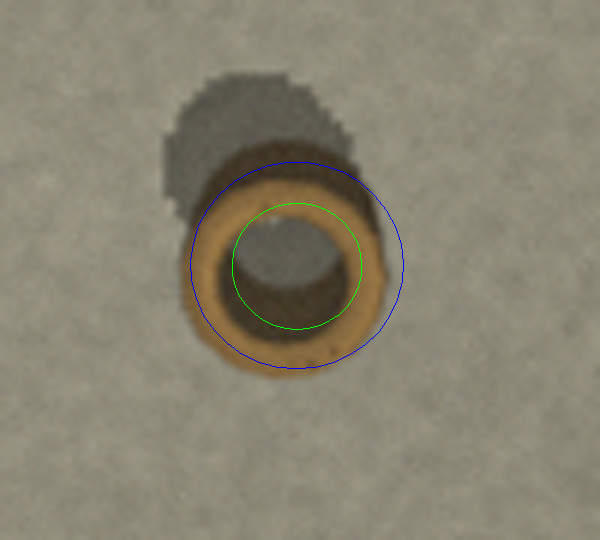

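Ring centre refined to about pixel (317,185.7), which is world (0.435, 0.183). Now descending and gripping.

>>> {"method": "move_arm", "body": {"series": "-1 -2 40 0 0 0;-1 -2 80 0 0 0;-1 -2 115 0 0 0;-1 -2 140 0 0 0;-1 -2 149 0 0 0;-1 -2 149 0 0 0;-1 -2 149 0 0 0"}}

```text
time: 3.1
position: [0.4348, 0.1845, 0.0315]
tool_rot: [-0.004, 1.0, 0.0, 0.0]
ft_force: [-0.6, 0.0, 0.0]
grip_width: 0.0655
grip_force: 0.0
```

>>> {"method": "move_arm", "body": {"series": "0 0 0 0 0 0;0 0 0 0 0 0;0 0 0 0 0 0;0 0 0 0 0 0;0 0 0 0 0 0;0 0 0 0 0 0", "jaw": 0.2, "newtons": 25}}

```text
time: 3.6
position: [0.4352, 0.1836, 0.0315]
tool_rot: [-0.003, 1.0, 0.0, 0.0]
ft_force: [0.1, 0.6, 0.7]
grip_width: 0.0328
grip_force: 0.0
```

>>> {"method": "move_arm", "body": {"series": "0 0 -20 0 0 0;0 0 -60 0 0 0;0 0 -100 0 0 0;0 0 -120 0 0 0;0 0 -120 0 0 0;0 0 -120 0 0 0"}}

```text
time: 4.1
position: [0.4357, 0.1837, 0.1523]
tool_rot: [-0.003, 1.0, 0.0, 0.002]
ft_force: [0.2, 0.4, -0.4]
grip_width: 0.0174
grip_force: 0.0
```

```bash
python3 - <<'E'
from h import *
p=shot('wrist','w2.png'); o=robot.get_obs(); print(o['position'],o['grip_width'],o['grip_force'],R.from_quat(o['tool_rot']).as_matrix().round(3)); 
for f in ('scene','side'):
  q=shot(f)
  print([ (np.round(r['xyz'],4),r['p']) for r in robot.tip_of(q,'pin_tip')[:1]])
print(tool([.618,-.278,.15]))
E
```

```text
[0.43451905 0.18352219 0.15106148] 0.01720259926086663 0.0 [[-1.    -0.005 -0.   ]
 [-0.005  1.     0.   ]
 [ 0.     0.    -1.   ]]
[(array([ 0.619 , -0.2836,  0.0619]), 0.84)]
[(array([0.6081, 0.0891, 0.0026]), 0.62)]
[-181.76764103 -462.35262304   -0.69714404]
```

View pics/w2.png

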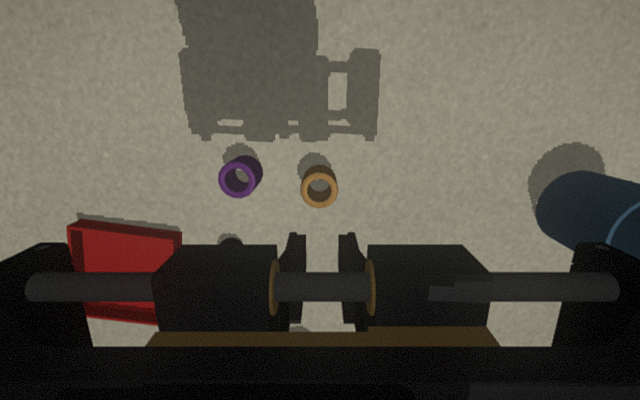

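The grasp missed: the fingers closed empty to 17 mm and the sleeve still stands at (319,188). Checking how the cameras and the tool frame agree.

```bash
python3 - <<'E'
from h import *
o=robot.get_obs(); t=o['position']; M=R.from_quat(o['tool_rot']).as_matrix()
ims=[]
for n in('wrist','scene','side'):
  p=shot(n); im=cv2.cvtColor(p['img'],cv2.COLOR_RGB2BGR).copy()
  print(n,'tcp px',proj(p,t),'tip',proj(p,t+.022*M[:,2]),'tip +y40',proj(p,t+.022*M[:,2]+.01*M[:,1]))
  print([np.round(r['xyz'],4) for r in robot.tip_of(p,'sleeve_1')])
  u=proj(p,t)
  if n=='wrist': print('sleeve now',ray(p,(319,189),.04))
  else:
    for k in(0,.022): cv2.circle(im,tuple((proj(p,t+k*M[:,2])).astype(int)),1,(0,0,255),-1)
    x,y=np.clip(u.astype(int)-60,0,[520,280]); ims.append(cv2.resize(im[y:y+120,x:x+120],(390,390)))
cv2.imwrite('pics/c2.png',np.hstack(ims))
E
```

```text
wrist tcp px [318.92394194 240.12845362] tip [319.17637785 226.66204444] tip +y40 [334.26473138 226.67209079]
[array([ 0.4272,  0.1087, -0.0034]), array([ 0.4347,  0.1804, -0.0026]), array([ 0.4609,  0.4528, -0.0011])]
sleeve now [0.43052955 0.18255561 0.04      ]
scene tcp px [348.18135116 119.47572594] tip [347.70121928 124.41756344] tip +y40 [350.59147407 123.53910343]
[array([ 0.616 , -0.2836,  0.0675]), array([ 0.4305,  0.105 , -0.0005]), array([0.7237, 0.2017, 0.0011]), array([6.445e-01, 1.596e-01, 5.000e-04]), array([0.4349, 0.1799, 0.0025])]
side tcp px [377.86359577 238.19567166] tip [377.14203871 243.64856557] tip +y40 [376.79877092 247.11862266]
[array([ 0.4383,  0.181 , -0.0012]), array([ 0.6439,  0.156 , -0.0032]), array([ 0.7265,  0.2024, -0.0009]), array([ 0.4235,  0.1044, -0.003 ])]
```

View pics/c2.png

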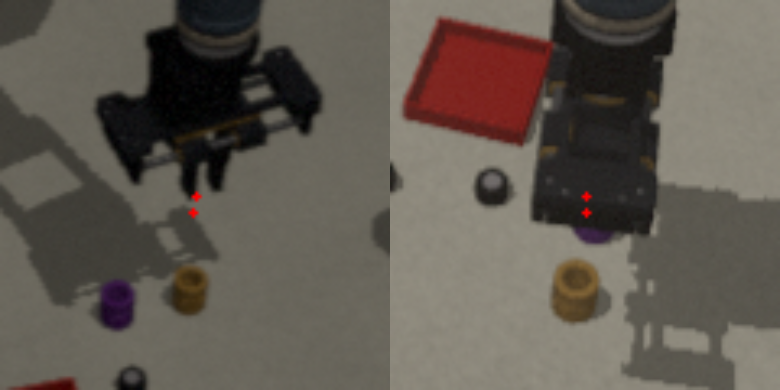

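>>> {"method": "move_arm", "body": {"series": "0 0 0 0 0 0;0 0 0 0 0 0;0 0 40 0 0 0;0 0 80 0 0 0;0 0 110 0 0 0;0 0 120 0 0 0;0 0 120 0 0 0;0 0 120 0 0 0", "jaw": 0.75}}

```text
time: 5.32
position: [0.4348, 0.1836, 0.0307]
tool_rot: [-0.003, 1.0, -0.0, -0.001]
ft_force: [-0.1, -0.3, -0.3]
grip_width: 0.0614
grip_force: 0.0
```

```bash
python3 - <<'E'
from h import *
o=robot.get_obs(); t=o['position']; M=R.from_quat(o['tool_rot']).as_matrix(); print(t)
ims=[]
for n in('scene','side'):
  p=shot(n); im=cv2.cvtColor(p['img'],cv2.COLOR_RGB2BGR).copy()
  for s in(-.033,.033): cv2.circle(im,tuple((proj(p,t+.022*M[:,2]+s*M[:,1])).round().astype(int)),1,(0,0,255),-1)
  x,y=np.clip(proj(p,t).astype(int)-50,0,[540,300]); print(n,x,y,proj(p,t+.022*M[:,2])); ims.append(cv2.resize(im[y:y+100,x:x+100],(400,400)))
w=shot('wrist'); im=cv2.cvtColor(w['img'],cv2.COLOR_RGB2BGR).copy()
for s in(-.033,.033): cv2.circle(im,tuple((proj(w,t+.022*M[:,2]+s*M[:,1])).round().astype(int)),3,(0,0,255),-1)
wi=cv2.resize(im,(320,200))
wi=np.hstack([wi,cv2.resize(im[150:330,180:460],(480,200),)])
cv2.imwrite('pics/c3.png',np.vstack([np.hstack(ims),wi]))
E
```

```text
[0.43476809 0.18360202 0.03070115]
scene 295 94 [345.56524361 149.25917003]
side 323 215 [373.05876292 270.28773693]
```

View pics/c3.png

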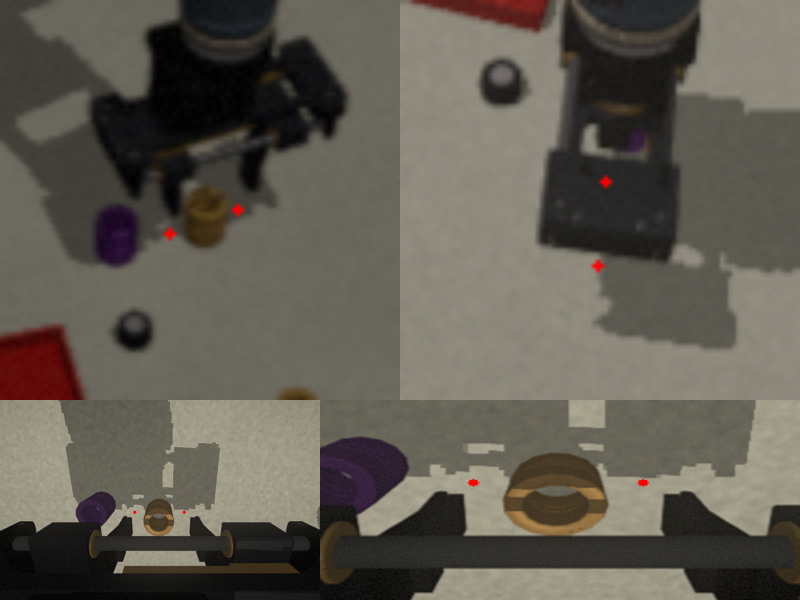

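The pictures show the real fingertips about 30–35 mm higher than the reported pose implies. In the scene crop they are level with the sleeve's top, not at its foot. I'll descend in small checked steps.

>>> {"method": "move_arm", "body": {"series": "0 0 5 0 0 0;0 0 10 0 0 0;0 0 15 0 0 0;0 0 15 0 0 0"}}

```text
time: 5.8
position: [0.4345, 0.1836, 0.0155]
tool_rot: [-0.003, 1.0, -0.0, -0.0]
ft_force: [-0.2, -0.1, 0.4]
grip_width: 0.0654
grip_force: 0.0
```

```bash
python3 -c "
from h import *
o=robot.get_obs();print(o['position'],o['ft_force'],o['q'],o['grip_width'])"
```

```text
[0.43452558 0.18355102 0.01550232] [-0.16561333 -0.10870226  0.3966917 ] [ 1.62137953e-01  6.74929219e-01  1.95734631e+00 -7.47995652e-06
  5.10309204e-01 -1.41395283e+00] 0.06536381144591001
```

No contact with the claimed fingertip at -6 mm, so the offset is confirmed. Another 12 mm down, then close.

>>> {"method": "move_arm", "body": {"series": "0 0 4 0 0 0;0 0 8 0 0 0;0 0 12 0 0 0;0 0 12 0 0 0"}}

```text
time: 6.13
position: [0.4345, 0.1835, 0.0033]
tool_rot: [-0.003, 1.0, -0.0, -0.001]
ft_force: [-0.1, 0.3, 0.2]
grip_width: 0.0656
grip_force: 0.0
```

>>> {"method": "move_arm", "body": {"series": "0 0 0 0 0 0;0 0 0 0 0 0;0 0 0 0 0 0;0 0 0 0 0 0;0 0 0 0 0 0;0 0 0 0 0 0", "jaw": 0.3}}

```text
time: 6.63
position: [0.4351, 0.1836, 0.0043]
tool_rot: [-0.003, 1.0, -0.0, 0.0]
ft_force: [-0.7, -1.1, 1.7]
grip_width: 0.0345
grip_force: 24.9
```

```bash
python3 - <<'E'
from h import *
o=robot.get_obs(); t=o['position']; M=R.from_quat(o['tool_rot']).as_matrix(); print(t,o['ft_force'],o['grip_width'],o['grip_force'])
ims=[]
for n in('scene','side'):
  p=shot(n); im=cv2.cvtColor(p['img'],cv2.COLOR_RGB2BGR).copy()
  x,y=np.clip(proj(p,t).astype(int)-35,0,[540,300]); ims.append(cv2.resize(im[y-10:y+60,x:x+70],(400,400),interpolation=cv2.INTER_CUBIC))
w=shot('wrist'); im=cv2.cvtColor(w['img'],cv2.COLOR_RGB2BGR)
cv2.imwrite('pics/c4.png',np.vstack([np.hstack([ims[0],cv2.resize(im[150:350,220:420],(400,400))])]))
E
```

```text
[0.43514151 0.18357511 0.00426325] [-0.66718642 -1.1235663   1.6605198 ] 0.034512207725753884 24.936838529638976
```

View pics/c4.png

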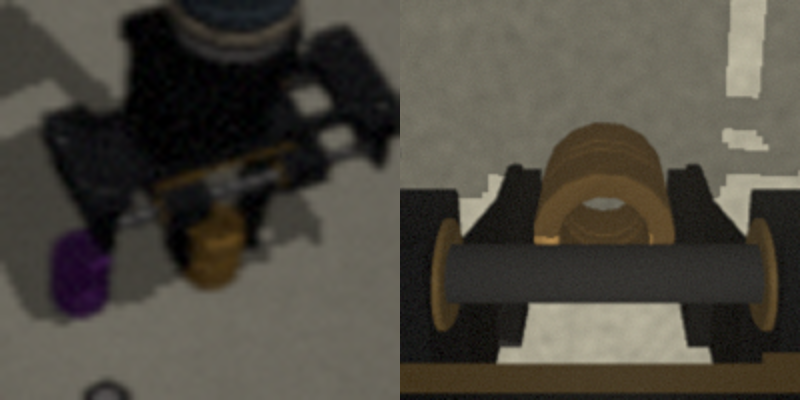

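Gripped: opening 34.5 mm, 25 N on the pad, and the sleeve is between the fingers in both views. Now working out the true fingertip position in the tool frame from the wrist camera.

```bash
python3 - <<'E'
from h import *
o=robot.get_obs(); t=o['position']; M=R.from_quat(o['tool_rot']).as_matrix()
p=shot('wrist'); f=p['mtx'][0,0]; T=np.linalg.inv(p['world_to_cam']); print(p['mtx'],M.T@(T[:3,3]-t),(M.T@T[:3,2]))
for s in(1.8,1.85,1.9):
  for v in (234,):
    d=f/s/1000; X=T[:3,:3]@(d*np.linalg.solve(p['mtx'],[321,v,1]))+T[:3,3]; print(s,'tip -x edge in tool mm',M.T@(X-t)*1000)
# sleeve top ring centre: fit from brass mask
im=p['img']; m=cv2.inRange(cv2.cvtColor(im,cv2.COLOR_RGB2HSV),(10,80,40),(30,255,255)); m[:, :280]=0;m[:,365:]=0;m[275:]=0
ys,xs=np.nonzero(m);print(xs.min(),xs.max(),ys.min(),ys.max())
for uv in((322,257),): 
  X=ray(p,uv,.04);print('ring centre',M.T@(X-t)*1000)
E
```

```text
[[320.42642199   0.         321.77270531]
 [  0.         320.42642199 198.76751198]
 [  0.           0.           1.        ]] [ 0.07758404  0.00145241 -0.17654409] [-0.28180476  0.00119829  0.95947102]
1.8 tip -x edge in tool mm [  8.63789857   1.25101193 -11.25971714]
1.85 tip -x edge in tool mm [ 10.50130789   1.25645522 -15.72686242]
1.9 tip -x edge in tool mm [ 12.26664303   1.26161203 -19.95889479]
286 357 211 272
ring centre [  6.86207939   1.76912658 -35.73412731]
```

The true fingertips lie about 35 mm behind the stated ones along the tool z axis, and the lateral position is fine. With this grip the sleeve's underside is at about TCP z − 4 mm. Lifting and moving near the gauge.

>>> {"method": "move_arm", "body": {"series": "0 0 -20 0 0 0;0 0 -60 0 0 0;0 0 -100 0 0 0;0 0 -140 0 0 0;0 -20 -156 0 0 0;-20 -55 -156 0 0 0;-40 -90 -156 0 0 0;-58 -123 -156 0 0 0"}}

```text
time: 7.5
position: [0.494, 0.0599, 0.1607]
tool_rot: [-0.003, 1.0, 0.0, 0.001]
ft_force: [0.8, 0.3, -2.4]
grip_width: 0.0345
grip_force: 24.9
```

>>> {"method": "move_arm", "body": {"series": "-160 -340 0 0 0 0;-160 -340 0 0 0 0;-160 -340 0 0 0 0;-160 -340 0 0 0 0;-160 -340 0 0 0 0;-160 -340 0 0 0 0;-160 -340 0 0 0 0;-160 -340 0 0 0 0"}}

```text
time: 8.17
position: [0.6367, -0.2412, 0.1589]
tool_rot: [-0.003, 1.0, 0.001, -0.001]
ft_force: [1.3, 0.4, -2.6]
grip_width: 0.0346
grip_force: 24.9
```

```bash
python3 - <<'E'
from h import *
o=robot.get_obs(); print(o['position'],o['grip_width'],o['grip_force'],R.from_quat(o['tool_rot']).as_matrix().round(3)); print(tool([.655,-.278,.16]))
E
```

```text
[ 0.6367138  -0.24115675  0.15891742] 0.034603337541156944 24.94170654014397 [[-1.    -0.005 -0.002]
 [-0.005  1.     0.002]
 [ 0.002  0.002 -1.   ]]
[-18.09918474 -36.93218328  -1.18973315]
```

>>> {"method": "move_arm", "body": {"series": "-18 -37 0 0 0 0;-18 -37 0 0 0 0;-18 -37 0 0 0 0;-18 -37 0 0 0 0"}}

```text
time: 8.5
position: [0.6539, -0.2758, 0.1584]
tool_rot: [-0.002, 1.0, 0.001, -0.002]
ft_force: [0.3, 0.2, -2.4]
grip_width: 0.0344
grip_force: 24.9
```

```bash
python3 - <<'E'
from h import *
p=shot('wrist','w5.png'); o=robot.get_obs(); t=o['position']; M=R.from_quat(o['tool_rot']).as_matrix(); print(t)
for k in('pin_tip','gauge','green_tray'):
  for r in robot.tip_of(p,k)[:2]: print(k,np.round(r['xyz'],4),round(r['p'],2),proj(p,r['xyz']).round(1))
hsv=cv2.cvtColor(p['img'],cv2.COLOR_RGB2HSV); m=cv2.inRange(hsv,(10,80,40),(30,255,255)); m[:, :280]=0;m[:,365:]=0;m[275:]=0
ys,xs=np.nonzero(m);print('brass',xs.min(),xs.max(),ys.min(),ys.max())
cv2.imwrite('pics/w5b.png',cv2.resize(cv2.cvtColor(p['img'][60:300,200:440],cv2.COLOR_RGB2BGR),(600,600),interpolation=cv2.INTER_CUBIC))
E
```

```text
[ 0.65393612 -0.27508667  0.15877762]
pin_tip [ 0.6198 -0.2827  0.0673] 0.66 [311.4 158.9]
gauge [ 0.6151 -0.2816 -0.0028] 0.68 [314.2 143.8]
brass 286 357 212 272
```

View pics/w5b.png

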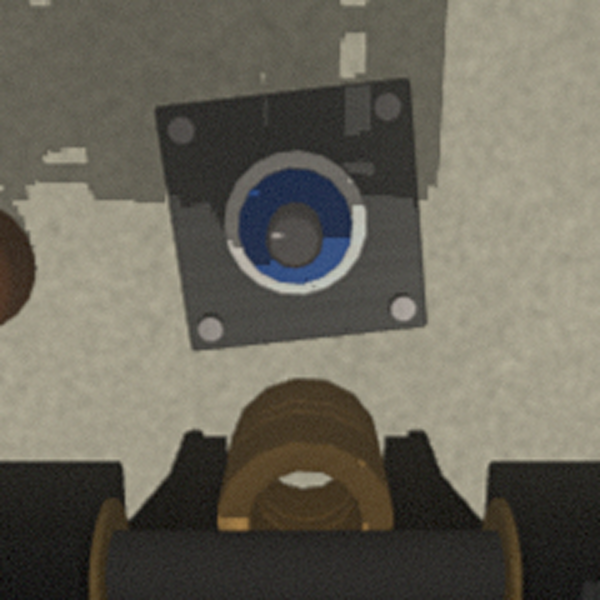

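```bash
python3 - <<'E'
from h import *
p=shot('wrist'); o=robot.get_obs(); t=o['position']; M=R.from_quat(o['tool_rot']).as_matrix(); print(t)
for n,uv,z in(('pin',(318,156.5),.064),('collar',(318.2,150),.032),('housing',(318.2,149),.022)): print(n,ray(p,uv,z))
for h in(-.008,-.004,0):
  a=M.T@(ray(p,(321.8,211),t[2]+h)-t)*1000; b=M.T@(ray(p,(321.8,236),t[2]+h+.04)-t)*1000; print(h,'underside edge',a.round(1),'top edge',b.round(1))
for c in((286.5,268),(357,268)): print(M.T@(ray(p,c,t[2]+.036)-t)*1000)
for n in('scene','side'):
  q=shot(n)
  for r in robot.tip_of(q,'pin_tip')[:1]: print(n,r['xyz'],r['p'])
E
```

```text
[ 0.65504567 -0.27515738  0.16024256]
pin [ 0.61957708 -0.27654978  0.064     ]
collar [ 0.61834318 -0.27666835  0.032     ]
housing [ 0.61871128 -0.27675504  0.022     ]
-0.008 underside edge [16.   1.9  8. ] top edge [ 16.6   1.9 -32. ]
-0.004 underside edge [17.3  1.9  4. ] top edge [ 18.3   1.9 -36. ]
0 underside edge [18.7  1.9  0. ] top edge [ 20.    1.9 -40. ]
[  1.44205111 -15.29878806 -36.00705336]
[  1.44638241  19.05528361 -35.98951163]
scene [0.6139, -0.2834, 0.0669] 0.74
side [0.615, -0.2744, 0.0658] 0.59
```

The pin is at about (0.619, -0.2766) and the held sleeve centre about 1.9 mm in tool +y, both from the same camera, so their difference can be trusted. Moving over the pin and then down to its tip.

>>> {"method": "move_arm", "body": {"series": "20 -3 0 0 0 0;36 -3 0 0 0 0;36 -3 30 0 0 0;36 -3 60 0 0 0;36 -3 78 0 0 0;36 -3 78 0 0 0;36 -3 78 0 0 0"}}

```text
time: 9.53
position: [0.6188, -0.2795, 0.0813]
tool_rot: [-0.003, 1.0, 0.001, -0.001]
ft_force: [0.5, 0.4, -2.0]
grip_width: 0.0345
grip_force: 24.9
```

>>> {"method": "move_arm", "body": {"series": "0 0 3 0 0 0;0 0 6 0 0 0;0 0 9 0 0 0;0 0 11 0 0 0;0 0 11 0 0 0"}}

```text
time: 9.95
position: [0.6193, -0.2799, 0.0712]
tool_rot: [-0.003, 1.0, -0.0, 0.0]
ft_force: [0.1, 0.1, -2.6]
grip_width: 0.0346
grip_force: 24.9
```

>>> {"method": "move_arm", "body": {"series": "0 0 2 0 0 0;0 0 4 0 0 0;0 0 6 0 0 0;0 0 8 0 0 0;0 0 8 0 0 0"}}

```text
time: 10.37
position: [0.6187, -0.2797, 0.0624]
tool_rot: [-0.003, 1.0, 0.0, -0.001]
ft_force: [-0.8, 0.3, -2.1]
grip_width: 0.0344
grip_force: 24.9
```

>>> {"method": "move_arm", "body": {"series": "0 0 2 0 0 0;0 0 4 0 0 0;0 0 6 0 0 0;0 0 8 0 0 0;0 0 8 0 0 0"}}

```text
time: 10.78
position: [0.6188, -0.2798, 0.0545]
tool_rot: [-0.003, 1.0, 0.0, -0.001]
ft_force: [-3.6, -1.0, -2.9]
grip_width: 0.0344
grip_force: 24.9
```

>>> {"method": "move_arm", "body": {"series": "1 0 2 0 0 0;1 0 4 0 0 0;1 0 5 0 0 0;1 0 5 0 0 0"}}

```text
time: 11.12
position: [0.6186, -0.28, 0.0498]
tool_rot: [-0.003, 1.0, -0.0, 0.0]
ft_force: [-1.1, -0.7, -3.2]
grip_width: 0.0343
grip_force: 24.9
```

>>> {"method": "move_arm", "body": {"series": "0 0 2 0 0 0;0 0 4 0 0 0;0 0 6 0 0 0;0 0 6 0 0 0"}}

```text
time: 11.45
position: [0.6186, -0.2799, 0.0436]
tool_rot: [-0.003, 1.0, 0.0, 0.0]
ft_force: [0.1, 0.5, -2.9]
grip_width: 0.0347
grip_force: 24.9
```

It has passed the fail depth freely, so this looks like the good sleeve. On to the collar.

>>> {"method": "move_arm", "body": {"series": "0 0 3 0 0 0;0 0 6 0 0 0;0 0 9 0 0 0;0 0 10 0 0 0;0 0 10 0 0 0"}}

```text
time: 11.87
position: [0.6186, -0.2801, 0.0342]
tool_rot: [-0.003, 1.0, -0.0, 0.0]
ft_force: [-1.7, 1.0, 0.9]
grip_width: 0.0343
grip_force: 24.9
```

>>> {"method": "move_arm", "body": {"series": "0 0 2 0 0 0;0 0 3 0 0 0;0 0 4 0 0 0;0 0 4 0 0 0"}}

```text
time: 12.2
position: [0.6186, -0.2801, 0.0306]
tool_rot: [-0.003, 1.0, -0.0, 0.0]
ft_force: [-2.0, 0.3, 4.5]
grip_width: 0.0345
grip_force: 24.9
```

>>> {"method": "move_arm", "body": {"series": "0 0 1 0 0 0;0 0 2 0 0 0;0 0 2 0 0 0"}}

```text
time: 12.45
position: [0.6186, -0.2801, 0.0285]
tool_rot: [-0.003, 1.0, -0.0, 0.0]
ft_force: [-1.5, 0.6, 5.1]
grip_width: 0.0343
grip_force: 24.9
```

```bash
python3 - <<'E'
from h import *
o=robot.get_obs(); print(o['position'],o['ft_force'])
p=shot('wrist'); hsv=cv2.cvtColor(p['img'],cv2.COLOR_RGB2HSV); m=cv2.inRange(hsv,(10,80,40),(30,255,255)); m[:, :280]=0;m[:,365:]=0;m[275:]=0
ys,xs=np.nonzero(m);print('brass',xs.min(),xs.max(),ys.min(),ys.max())
E
```

```text
[ 0.61859339 -0.28007723  0.02854293] [-1.48366366  0.56316311  5.14280945]
brass 286 357 212 272
```

>>> {"method": "move_arm", "body": {"series": "0 0 0.5 0 0 0;0 0 1 0 0 0;0 0 1 0 0 0"}}

```text
time: 12.75
position: [0.6186, -0.2801, 0.0283]
tool_rot: [-0.003, 1.0, -0.0, 0.0]
ft_force: [-2.9, 1.8, 8.4]
grip_width: 0.0343
grip_force: 24.9
```

It hit a hard stop at TCP z 0.0283, about 24 mm at the underside, with spring force of about 8 N: a pass. It goes to the green tray.

>>> {"method": "move_arm", "body": {"series": "0 0 -20 0 0 0;0 0 -60 0 0 0;0 0 -100 0 0 0;20 5 -100 0 0 0;60 15 -100 0 0 0;100 25 -100 0 0 0;140 34 -100 0 0 0;159 38 -100 0 0 0"}}

```text
time: 13.42
position: [0.4532, -0.2392, 0.1258]
tool_rot: [-0.003, 1.0, 0.003, -0.003]
ft_force: [-1.2, 0.9, -1.7]
grip_width: 0.0345
grip_force: 24.9
```

>>> {"method": "move_arm", "body": {"series": "0 0 0 0 0 0;0 0 40 0 0 0;0 0 80 0 0 0;0 0 105 0 0 0;0 0 112 0 0 0;0 0 116 0 0 0;0 0 116 0 0 0"}}

```text
time: 14.0
position: [0.4599, -0.2433, 0.0106]
tool_rot: [-0.003, 1.0, -0.0, 0.0]
ft_force: [0.3, -0.3, -2.1]
grip_width: 0.0344
grip_force: 24.9
```

```bash
python3 - <<'E'
from h import *
o=robot.get_obs(); print(o['position'],o['ft_force'],tool([.46,-.243,.0085]))
E
```

```text
[ 0.45991687 -0.24331546  0.01061546] [ 0.30622041 -0.34446172 -2.14298338] [-0.08405463  0.31554345  2.11540756]
```

>>> {"method": "move_arm", "body": {"series": "0 0 1 0 0 0;0 0 2 0 0 0;0 0 2 0 0 0"}}

```text
time: 14.25
position: [0.4601, -0.2435, 0.0103]
tool_rot: [-0.003, 1.0, -0.001, 0.001]
ft_force: [0.5, 0.2, -2.2]
grip_width: 0.0347
grip_force: 24.9
```

>>> {"method": "move_arm", "body": {"series": "0 0 0 0 0 0;0 0 0 0 0 0;0 0 0 0 0 0;0 0 0 0 0 0;0 0 0 0 0 0;0 0 -10 0 0 0;0 0 -40 0 0 0;0 0 -80 0 0 0", "jaw": 0.75}}

```text
time: 14.92
position: [0.4572, -0.2414, 0.0881]
tool_rot: [-0.003, 1.0, 0.002, -0.003]
ft_force: [1.4, -0.4, 0.2]
grip_width: 0.0647
grip_force: 0.0
```

>>> {"method": "move_arm", "body": {"series": "0 0 -40 0 0 0;0 0 -70 0 0 0;0 0 -70 0 0 0"}}

```text
time: 15.17
position: [0.4626, -0.2455, 0.1659]
tool_rot: [-0.003, 1.0, -0.004, 0.005]
ft_force: [1.1, 0.1, -1.0]
grip_width: 0.0653
grip_force: 0.0
```

```bash
python3 - <<'E'
from h import *
p=shot('wrist','w6.png'); print(robot.get_obs()['position'])
for n,p in(('wrist',p),('side',shot('side')),('scene',shot('scene'))):
  for k in('sleeve_1','green_tray'):
    print(n,k,[(np.round(r['xyz'],3),round(r['p'],2)) for r in robot.tip_of(p,k)[:5]])
print(tool([.645,.159,.18]))
E
```

```text
[ 0.46122593 -0.24449401  0.16321415]
wrist sleeve_1 [(array([ 0.459, -0.244,  0.003]), 0.82)]
wrist green_tray [(array([ 0.46 , -0.244, -0.002]), 0.94)]
side sleeve_1 [(array([ 0.426,  0.106, -0.001]), 0.73), (array([ 0.462, -0.242,  0.003]), 0.7), (array([ 0.644,  0.158, -0.004]), 0.51), (array([ 0.726,  0.208, -0.003]), 0.48)]
side green_tray [(array([ 0.458, -0.245, -0.004]), 0.73), (array([0.606, 0.089, 0.001]), 0.49)]
scene sleeve_1 [(array([0.643, 0.16 , 0.001]), 0.68), (array([ 0.725,  0.201, -0.001]), 0.66), (array([ 0.462, -0.244,  0.003]), 0.5), (array([0.427, 0.105, 0.001]), 0.43), (array([ 0.538, -0.035,  0.001]), 0.3)]
scene green_tray []
[-188.56689302  400.40738731  -21.85670813]
```

Sleeve A stands in the middle of the green tray. Now sleeve B.

>>> {"method": "move_arm", "body": {"series": "-188 400 -15 0 0 0;-188 400 -15 0 0 0;-188 400 -15 0 0 0;-188 400 -15 0 0 0;-188 400 -15 0 0 0;-188 400 -15 0 0 0;-188 400 -15 0 0 0;-188 400 -15 0 0 0"}}

```text
time: 16.28
position: [0.5993, 0.0615, 0.1695]
tool_rot: [-0.003, 1.0, 0.0, -0.001]
ft_force: [0.9, 0.5, 0.4]
grip_width: 0.0653
grip_force: 0.0
```

```bash
python3 -c "
from h import *
print(tool([.645,.159,.18]))"
```

```text
[-46.18042669  97.26697546 -10.55051042]
```

>>> {"method": "move_arm", "body": {"series": "-46 97 -10 0 0 0;-46 97 -10 0 0 0;-46 97 -10 0 0 0;-46 97 -10 0 0 0;-46 97 -10 0 0 0"}}

```text
time: 16.7
position: [0.6444, 0.1581, 0.1791]
tool_rot: [-0.004, 1.0, -0.0, -0.001]
ft_force: [0.4, 0.0, 0.3]
grip_width: 0.0653
grip_force: 0.0
```

```bash
python3 - <<'E'
from h import *
p=shot('wrist'); o=robot.get_obs(); print(o['position'])
print([(np.round(r['xyz'],3),round(r['p'],2)) for r in robot.tip_of(p,'sleeve_1')[:4]])
hsv=cv2.cvtColor(p['img'],cv2.COLOR_RGB2HSV); m=cv2.inRange(hsv,(8,90,90),(30,255,255)); n,l,s,c=cv2.connectedComponentsWithStats(m)
for i in range(1,n):
  if s[i,4]>60 and s[i,1]<240:
    (x,y),r=cv2.minEnclosingCircle(np.argwhere(l==i)[:,::-1].astype(np.float32)); X=ray(p,(x,y),.04); print(s[i],(x,y),r,X,tool([X[0],X[1],.004]))
E
```

```text
[0.64379157 0.156679   0.17906594]
[(array([ 0.724,  0.2  , -0.001]), 0.68), (array([ 0.648,  0.159, -0.004]), 0.65)]
[308 170  34  33 597] (324.3730163574219, 185.6904754638672) 17.031723022460938 [0.64544312 0.16243535 0.04      ] [ -2.3260242    6.74226361 175.23408359]
[ 435  181   78   40 1592] (473.5, 204.5) 39.044944763183594 [0.66399558 0.3166123  0.04      ] [-21.66811924 160.82203538 175.05785015]
```

>>> {"method": "move_arm", "body": {"series": "-1 3 40 0 0 0;-1 3 80 0 0 0;-1 3 120 0 0 0;-1 3 150 0 0 0;-1 3 165 0 0 0;-1 3 175 0 0 0;-1 3 175 0 0 0;-1 3 175 0 0 0"}}

```text
time: 17.47
position: [0.6458, 0.1585, 0.0056]
tool_rot: [-0.002, 1.0, -0.0, -0.0]
ft_force: [0.4, -0.5, 0.2]
grip_width: 0.0656
grip_force: 0.0
```

>>> {"method": "move_arm", "body": {"series": "0 0 0 0 0 0;0 0 0 0 0 0;0 0 0 0 0 0;0 0 0 0 0 0;0 0 0 0 0 0;0 0 0 0 0 0", "jaw": 0.3}}

```text
time: 17.97
position: [0.646, 0.1601, 0.0061]
tool_rot: [-0.003, 1.0, 0.0, 0.0]
ft_force: [-1.1, 0.7, 2.3]
grip_width: 0.0355
grip_force: 25.0
```

```bash
python3 - <<'E'
from h import *
o=robot.get_obs(); print(o['position'],o['ft_force'],o['grip_width'],o['grip_force'])
p=shot('wrist'); hsv=cv2.cvtColor(p['img'],cv2.COLOR_RGB2HSV); m=cv2.inRange(hsv,(10,80,40),(30,255,255)); m[:, :280]=0;m[:,365:]=0;m[275:]=0
ys,xs=np.nonzero(m);print('brass',xs.min(),xs.max(),ys.min(),ys.max())
print(tool([.6186,-.2801,.16]))
E
```

```text
[0.64599144 0.16009224 0.00610916] [-1.1164117   0.70481552  2.29405887] 0.035508465511883074 25.003068329533562
brass 287 357 211 272
[  29.58288799 -439.95361578 -154.13990516]
```

Gripped with the same image position as before, so the same gauge pose applies, and the underside is at TCP z − 6 mm.

>>> {"method": "move_arm", "body": {"series": "0 0 -20 0 0 0;0 0 -60 0 0 0;0 0 -100 0 0 0;0 0 -140 0 0 0;0 -30 -154 0 0 0;0 -70 -154 0 0 0;0 -110 -154 0 0 0;0 -150 -154 0 0 0"}}

```text
time: 18.68
position: [0.6459, 0.0087, 0.1596]
tool_rot: [-0.004, 1.0, -0.0, -0.0]
ft_force: [0.4, 0.3, -2.6]
grip_width: 0.0355
grip_force: 25.0
```

>>> {"method": "move_arm", "body": {"series": "30 -290 0 0 0 0;30 -290 0 0 0 0;30 -290 0 0 0 0;30 -290 0 0 0 0;30 -290 0 0 0 0;30 -290 0 0 0 0;30 -290 0 0 0 0;30 -290 0 0 0 0"}}

```text
time: 19.35
position: [0.6169, -0.2903, 0.1589]
tool_rot: [0.001, 1.0, -0.003, 0.0]
ft_force: [1.4, -0.7, -1.0]
grip_width: 0.0354
grip_force: 25.0
```

>>> {"method": "move_arm", "body": {"series": "0 0 0 0 0 0;0 0 0 0 0 0;0 0 0 0 0 0"}}

```text
time: 19.6
position: [0.6176, -0.2788, 0.1587]
tool_rot: [-0.003, 1.0, 0.001, -0.001]
ft_force: [0.4, -0.2, -1.1]
grip_width: 0.0354
grip_force: 25.0
```

```bash
python3 - <<'E'
from h import *
o=robot.get_obs(); print(o['position'],R.from_quat(o['tool_rot']).as_matrix().round(3))
print(tool([.6186,-.2801,.08]))
E
```

```text
[ 0.61761404 -0.27877871  0.15873551] [[-1.    -0.006 -0.002]
 [-0.006  1.     0.002]
 [ 0.002  0.002 -1.   ]]
[-1.1032924  -1.44981839 78.73169269]
```

>>> {"method": "move_arm", "body": {"series": "-1 -1 30 0 0 0;-1 -1 60 0 0 0;-1 -1 76 0 0 0;-1 -1 76 0 0 0;-1 -1 76 0 0 0"}}

```text
time: 20.02
position: [0.6188, -0.2793, 0.0825]
tool_rot: [-0.004, 1.0, 0.001, -0.001]
ft_force: [0.6, -0.6, -2.4]
grip_width: 0.0354
grip_force: 25.0
```

>>> {"method": "move_arm", "body": {"series": "0 0 3 0 0 0;0 0 6 0 0 0;0 0 9 0 0 0;0 0 12 0 0 0;0 0 12 0 0 0"}}

```text
time: 20.43
position: [0.6189, -0.2814, 0.0714]
tool_rot: [-0.003, 1.0, 0.0, -0.0]
ft_force: [0.3, -0.5, -2.1]
grip_width: 0.0353
grip_force: 25.0
```

```bash
python3 - <<'E'
from h import *
print(tool([.6186,-.2801,.07]),robot.get_obs()['ft_force'])
E
```

```text
[0.31669352 1.34251909 1.35458615] [ 0.26768735 -0.53921877 -2.06836609]
```

Underside at about 65 mm, well aligned. Stop expected at TCP z of about 0.055.

>>> {"method": "move_arm", "body": {"series": "0 1 2 0 0 0;0 1 4 0 0 0;0 1 6 0 0 0;0 1 8 0 0 0;0 1 8 0 0 0"}}

```text
time: 20.85
position: [0.6184, -0.2802, 0.0627]
tool_rot: [-0.003, 1.0, 0.0, -0.001]
ft_force: [-1.1, 1.0, -2.2]
grip_width: 0.0353
grip_force: 25.0
```

>>> {"method": "move_arm", "body": {"series": "0 0 2 0 0 0;0 0 4 0 0 0;0 0 6 0 0 0;0 0 6 0 0 0"}}

```text
time: 21.18
position: [0.6185, -0.2802, 0.0568]
tool_rot: [-0.003, 1.0, 0.0, -0.001]
ft_force: [-1.7, 0.8, -2.1]
grip_width: 0.0352
grip_force: 25.0
```

>>> {"method": "move_arm", "body": {"series": "0 0 1 0 0 0;0 0 2 0 0 0;0 0 2 0 0 0"}}

```text
time: 21.43
position: [0.6185, -0.2802, 0.0552]
tool_rot: [-0.003, 1.0, 0.0, -0.001]
ft_force: [-4.1, 1.5, -0.2]
grip_width: 0.0355
grip_force: 25.0
```

>>> {"method": "move_arm", "body": {"series": "0 0 0.5 0 0 0;0 0 1 0 0 0;0 0 1 0 0 0"}}

```text
time: 21.68
position: [0.6186, -0.2802, 0.055]
tool_rot: [-0.003, 1.0, 0.0, -0.0]
ft_force: [-4.5, 2.1, 2.8]
grip_width: 0.0351
grip_force: 25.0
```

It stops part-way at TCP z 0.055, about 49 mm at the underside, with the force rising: a fail. It goes to the red tray.

>>> {"method": "move_arm", "body": {"series": "0 0 -15 0 0 0;0 0 -45 0 0 0;0 0 -75 0 0 0;10 30 -75 0 0 0;22 70 -75 0 0 0;34 110 -75 0 0 0;46 150 -75 0 0 0;58 185 -75 0 0 0"}}

```text
time: 22.35
position: [0.5614, -0.0944, 0.13]
tool_rot: [-0.002, 1.0, -0.0, 0.003]
ft_force: [0.0, 0.5, -1.9]
grip_width: 0.0353
grip_force: 25.0
```

>>> {"method": "move_arm", "body": {"series": "10 30 0 0 0 0;20 59 0 0 0 0;20 59 0 0 0 0;20 59 40 0 0 0;20 59 80 0 0 0;20 59 106 0 0 0;20 59 114 0 0 0;20 59 114 0 0 0"}}

```text
time: 23.02
position: [0.5399, -0.0372, 0.0136]
tool_rot: [-0.002, 1.0, 0.0, -0.001]
ft_force: [0.5, 0.4, -3.1]
grip_width: 0.035
grip_force: 25.0
```

```bash
python3 - <<'E'
from h import *
print(tool([.54,-.036,.0105]),robot.get_obs()['ft_force'])
E
```

```text
[-0.07998217  1.14823026  3.06727174] [ 0.46900297  0.43796994 -3.0650793 ]
```

>>> {"method": "move_arm", "body": {"series": "0 0 1 0 0 0;0 0 2 0 0 0;0 0 3 0 0 0;0 0 3 0 0 0"}}

```text
time: 23.35
position: [0.541, -0.0373, 0.0138]
tool_rot: [-0.003, 1.0, -0.0, 0.002]
ft_force: [-0.7, 0.8, -2.4]
grip_width: 0.0349
grip_force: 25.0
```

>>> {"method": "move_arm", "body": {"series": "0 0 0 0 0 0;0 0 0 0 0 0;0 0 0 0 0 0;0 0 0 0 0 0;0 0 0 0 0 0;0 0 -10 0 0 0;0 0 -40 0 0 0;0 0 -80 0 0 0", "jaw": 0.75}}

```text
time: 24.02
position: [0.5373, -0.0363, 0.0913]
tool_rot: [-0.003, 1.0, 0.001, -0.003]
ft_force: [0.6, 0.3, 0.6]
grip_width: 0.0646
grip_force: 0.0
```

>>> {"method": "move_arm", "body": {"series": "0 0 -40 0 0 0;0 0 -70 0 0 0;0 0 -70 0 0 0;0 0 -70 0 0 0"}}

```text
time: 24.35
position: [0.5411, -0.0372, 0.1651]
tool_rot: [-0.003, 1.0, -0.001, 0.003]
ft_force: [0.3, 0.1, 0.9]
grip_width: 0.0653
grip_force: 0.0
```

```bash
python3 - <<'E'
from h import *
p=shot('wrist','w7.png'); print(robot.get_obs()['position'])
ims=[cv2.resize(p['img'],(480,300))]
for n,p in(('wrist',p),('side',shot('side')),('scene',shot('scene'))):
  print(n,[[(k,np.round(r['xyz'],3),round(r['p'],2)) for r in robot.tip_of(p,k)[:5]] for k in('sleeve_1','red_tray')])
ims.append(cv2.resize(p['img'][120:300,150:438],(480,300)))
cv2.imwrite('pics/f.png',cv2.cvtColor(np.vstack(ims),cv2.COLOR_RGB2BGR))
E
```

```text
[ 0.53960387 -0.03683896  0.16325514]
wrist [[('sleeve_1', array([ 0.426,  0.108, -0.004]), 0.94), ('sleeve_1', array([ 0.459, -0.246, -0.002]), 0.66), ('sleeve_1', array([ 0.544, -0.037,  0.004]), 0.65)], [('red_tray', array([ 0.539, -0.034,  0.003]), 0.65)]]
side [[('sleeve_1', array([0.727, 0.202, 0.002]), 0.61), ('sleeve_1', array([ 0.538, -0.04 ,  0.001]), 0.57), ('sleeve_1', array([ 0.426,  0.102, -0.005]), 0.54), ('sleeve_1', array([ 0.462, -0.241,  0.002]), 0.53), ('sleeve_1', array([ 0.64, -0.42,  0.  ]), 0.5)], [('red_tray', array([ 0.545, -0.033,  0.002]), 0.64), ('red_tray', array([ 0.64 , -0.422, -0.001]), 0.47)]]
scene [[('sleeve_1', array([0.725, 0.205, 0.001]), 0.75), ('sleeve_1', array([ 0.458, -0.244,  0.005]), 0.7), ('sleeve_1', array([ 0.539, -0.04 ,  0.001]), 0.55), ('sleeve_1', array([0.426, 0.106, 0.001]), 0.54)], [('red_tray', array([ 0.54 , -0.037,  0.   ]), 0.64), ('red_tray', array([ 0.616, -0.281,  0.066]), 0.55)]]
```

View pics/f.png

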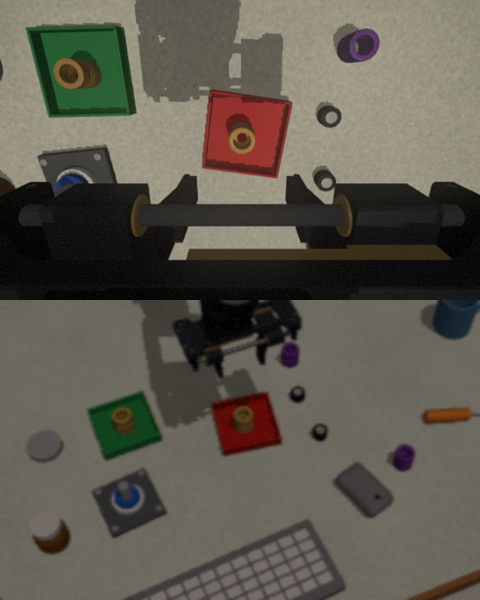

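Each sleeve stands upright and centred in its tray: green at (123,418) and red at (243,418) in the lower view. The bystanders are where they were and the gripper is clear.

```bash
python3 -c "
from rig import robot
print(robot.hand_in())"
```

```text
the job is handed in; nothing more can be done
None
```

The job is handed in (no verdict was returned): the sleeve first at (0.435, 0.184) passed and stands in the green tray, and the one first at (0.645, 0.160) stopped part-way and stands in the red tray, with one missed first grasp because the fingertips sat about 35 mm higher than stated.

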